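Seat the vial carousel on its splined drive

TASK

Fit the vial carousel with the six-slotted bore onto the splined shaft of the drive unit: lift it by its hub and push it down over the shaft so that the teeth mesh (turn it a little to and fro if they do not meet at once) until it sits level and fully home on the collar, and only then let go. Leave the other carousel, the one with the plain round hole, where it stands.

Things in the scene. Friction and masses are not known exactly. Their poses are not given: they have to be found in the camera images.
- carousel: Carousel to fit: loose, aluminium, 0.3 kg. Disc 110 mm across, 10 thick, six low vial rings; on it a round hub, 48 mm outside, its top 50 mm above the underside (grip it across from above, any yaw). The bore right through the hub is a six-slotted star: slots 11 wide, reaching 19 mm from the axis, ridges in to 12.5. Origin: axis, underside. z up; slots at +x and every 60 deg, all fits alike.
- round_bore_carousel: The other carousel, to be left alone: loose, same disc, hub and material, but its bore is a plain round hole 16 mm in diameter, which does not fit the shaft. Origin: on the axis, at the underside; z up.
- drive: Drive unit, fixed: white housing 130 x 130 mm, 52 high with its dark top plate; on it a steel collar 56 mm across, its top 60 mm above the worktop, and an upright splined shaft that does not turn. Origin: on the shaft's axis, at the worktop; z up. Meshed, the bore has about 2.5 mm play to each side and 10 deg each way; out of mesh the carousel stops on the tooth tops, 30 mm above home.
- drive_seat (a point): Centre of the collar's top, where the carousel's underside comes to rest. Shaft above it: core 20 mm across, six teeth 5 mm wide reaching 16.5 mm from the axis, up to 30 mm above the collar (rounded tops); then a smooth nose tapering from 20 to 8 mm across, ending 47 mm above the collar. Teeth at +x (square to a housing side) and every 60 deg; z up.
Mind the look-alikes: they are no part of the job. Leave any pink look-alike of the carousel alone.

How it is judged:
By the outcome, as a careful person would: the job done as asked, in the order asked, and still so for the second after the job is handed in, with the robot touching nothing.
It also fails if it takes over 45 s, if anything falls off the work surface, if the arm or the gripper's body presses on something with over 40 N, if the wrist force passes 120 N, or if a joint passes its speed limit or range.

ROBOT

A 6-joint arm with a two-finger parallel gripper is mounted at the origin on a cart in front of the work surface, level with it; the furniture and walls round the work are solid. World frame = base frame: x ahead of the robot, y to its left, z up, the work surface at z = 0. Lengths are in m, angles in rad, forces in N, time in s.
With the tool pointing down it reaches from about 0.3 to 0.875 m from the base axis. Payload 6.4 kg.
Tool frame: the origin (TCP) lies on the centre line of the jaws, within the pads' length; the fingertips stand 22 mm ahead of it and the grasp point (between the pads) lies 3 mm ahead of it; z points along the fingers, y is the line along which they close (so a half turn about z gives the same grasp; the last joint's range is limited). The gripper opens to 85 mm and grips with 20 to 120 N. Pads are 22 mm wide; open, the fingers measure 114 mm over their backs; the gripper's body (76 mm by 85 mm) begins 54 mm behind the grasp point. The pads swing forward as they close: fully open they stand 13 mm farther back than shut.
Start: joints at [-1.474, 0.181, 1.607, -0, 1.354, -0.206], TCP at [0.171, -0.549, 0.253] pointing down, gripper open.
Joint ranges: [-2.99, 2.99], [-0.89, 2.07], [0.3, 2.58], [-1.14, 4.28], [0, 2.63], [-3.12, 3.12]. Speed limits (rad/s): [2.57, 2.57, 3.01, 3.14, 3.14, 3.14].

INTERFACE

Orientations are given as a unit quaternion [w, x, y, z].
In Python, from bench import ctrl gives the robot as it stands. The module is installed in compiled form; this text tells all that it offers.
- The arm moves only by the tool servo_tool, never from a script. Its argument "commands" is a list of rows, each a list of 3 entries, a list of its own where there are three numbers: the shift along the tool's x, y, z in mm, then the turn about the tool's z in rad, then the finger opening in mm, from 0 to 85.4. In form: [[[dx, dy, dz], turn, jaw], ...]. A call has 1 to 20 rows; each row shifts and turns the commanded pose from where the row before left it, along the tool's axes as they then stand; what a row does not reach is not made up. A row lasts 1/8 s, in which the tool goes at most 62.5 mm and 10.7 degrees, less where a joint would pass 70% of its speed; a pose out of reach is approached as far as the arm can. A call with a gripper value outside its range is refused whole. The fingers move at their own pace and stop on an object; the grip force is fixed at half the most. Time passes only in rows, so rows that do not move let the fingers close. It gives the time, the measured TCP pose, the force, the opening and the grip force at its end, in the units of the state.
- ctrl.get_obs(): the state, without advancing time (a new reading comes with each control period).
- ctrl.camera(name): name is "scene" or "top" or "wrist"; returns a dict with "color" (420x560x3 uint8, red, green, blue), "z_map" (420x560 float32, m along the optical axis (not along the pixel's ray), 0 where there is no reading), "fx", "fy", "cx", "cy" (pixels), "R" (3x3) and "t" (3): a world point X has camera coordinates R X + t. Camera axes: x right, y down, z forward; pixel columns grow to the right and rows downward; lengths in m; the calibration is good to about 2 mm. A picture is of the moment at which its call begins.
- ctrl.hand_in(): hands the job in; it is judged then, once.
The state is a dict: "time_s": time; "q": joint angles; "dq": joint speeds; "joint_efforts": joint torques, N m; "eef_pos": TCP position; "eef_rot": TCP orientation; "wrist_force": force on the tool from outside, world axes, zero at the start; "torque": the same for the moment, N m; "opening": opening from 0.0 (shut) to 1.0 (fully open); "grasp_force": force on a finger pad.
Only numpy, scipy, OpenCV 4.12 (cv2) and the standard library are available. Lean on these libraries where they do the work, as an engineer would, in place of code of your own. Each camera call takes 0.05 s, during which the arm holds its last target. There are 200 camera calls.

## Working session

There is one attempt and no reset: what is moved stays moved. The work goes in short steps, Python scripts to look and compute and a tool call to move; the robot and the scene stay as the last step left them, time stands still between calls to the robot, and variables do not carry over. Pictures are saved under pics/ and viewed, at most 10 in all, crops included, and the job is handed in when it is done.

Besides the shell and the picture viewer there is one more tool, called after "Call:" by a JSON object that holds its "name" and its "arguments", one argument or row to a line. servo_tool: Moves the arm, as the interface text tells. Its arguments: {"type":"object","properties":{"commands":{"type":"array"}},"required":["commands"]}

```bash
mkdir -p pics
cat > h.py <<'E'
import numpy as np, cv2
from bench import ctrl
def pts(c):
    z=c["z_map"]; v,u=np.mgrid[:z.shape[0],:z.shape[1]]
    P=np.stack([(u-c["cx"])/c["fx"]*z,(v-c["cy"])/c["fy"]*z,z],-1)
    W=(P-c["t"])@c["R"]; W[z==0]=np.nan
    return W
def save(n,im): cv2.imwrite("pics/"+n,np.ascontiguousarray(im[...,::-1]))
E
python3 - <<'E'
from h import *
import pickle
d={n:ctrl.camera(n) for n in("top","scene")}
pickle.dump(d,open("d.pkl","wb"))
for n in d: save(n+"0.png",d[n]["color"]); print(n,d[n]["fx"],np.round(-d[n]["R"].T@d[n]["t"],3))
o=ctrl.get_obs(); print(o["time_s"],o["eef_pos"],o["eef_rot"])
E
```

```text
top 537.6597440878571 [-0.546  0.134  1.542]
scene 492.2344359420214 [-0.424 -1.396  0.753]
0.1 [ 0.17141175 -0.54836459  0.25246609] [-8.08374318e-04  9.88563870e-01  1.50800598e-01  3.28667080e-05]
```

View pics/top0.png

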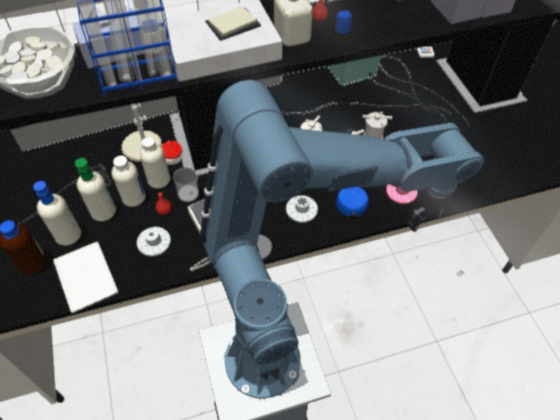

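View pics/scene0.png

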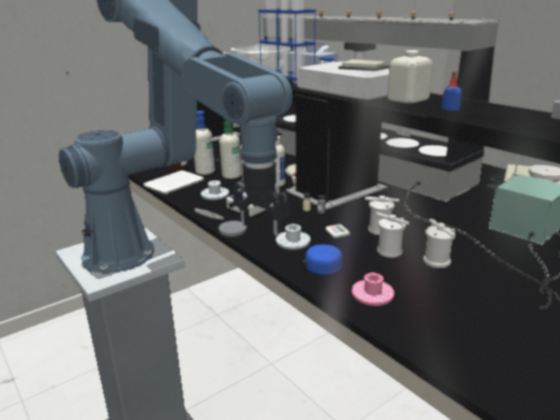

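Top view: candidates are a grey carousel at (153,240), a grey carousel at (302,207) and a pink look-alike at (402,190). A white housing is half hidden by the arm at about (205,215). I'll check these in close crops.

Run:
```python
from h import *
import pickle
d=pickle.load(open("d.pkl","rb")); c=d["top"];W=pts(c)
a=c["color"]
k=lambda u,v,r=33:cv2.resize(a[v-r:v+r,u-r:u+r],(400,400),interpolation=cv2.INTER_CUBIC)
save("crop1.png",np.hstack([k(153,240),k(302,207)]))
s=d["scene"];S=pts(s)
save("crop2.png",cv2.resize(s["color"][170:270,190:330],(784,560),interpolation=cv2.INTER_CUBIC))
for u,v in[(153,240),(140,241),(153,233),(302,207),(290,210),(302,195),(402,190),(205,215),(203,190)]:print(u,v,np.round(W[v,u],3))
for u,v in[(293,231),(282,240),(214,186),(232,228),(250,210)]:print('s',u,v,np.round(S[v,u],3))
```

```text
153 240 [0.476 0.232 0.042]
140 241 [0.504 0.276 0.014]
153 233 [0.503 0.228 0.042]
302 207 [ 0.459 -0.279  0.044]
290 210 [ 0.482 -0.244  0.01 ]
302 195 [ 0.542 -0.31  -0.003]
402 190 [ 0.43  -0.643  0.041]
205 215 [0.223 0.071 0.465]
203 190 [0.662 0.027 0.004]
s 293 231 [ 0.467 -0.3    0.049]
s 282 240 [ 0.449 -0.265  0.009]
s 214 186 [0.484 0.218 0.046]
s 232 228 [ 0.361 -0.1    0.018]
s 250 210 [ 0.473 -0.048  0.035]
```

View pics/crop1.png

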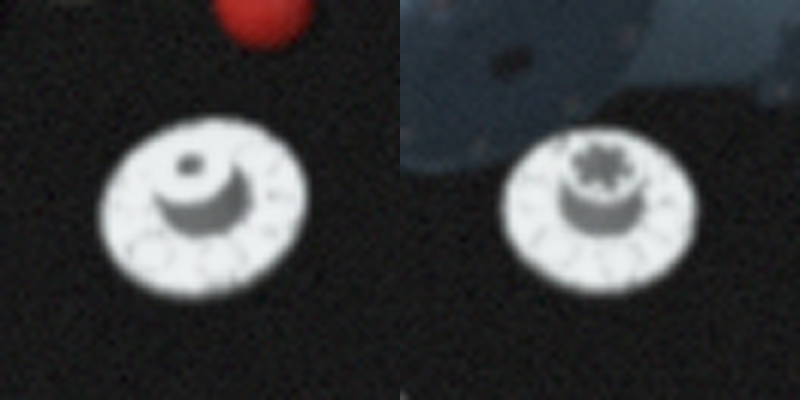

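View pics/crop2.png

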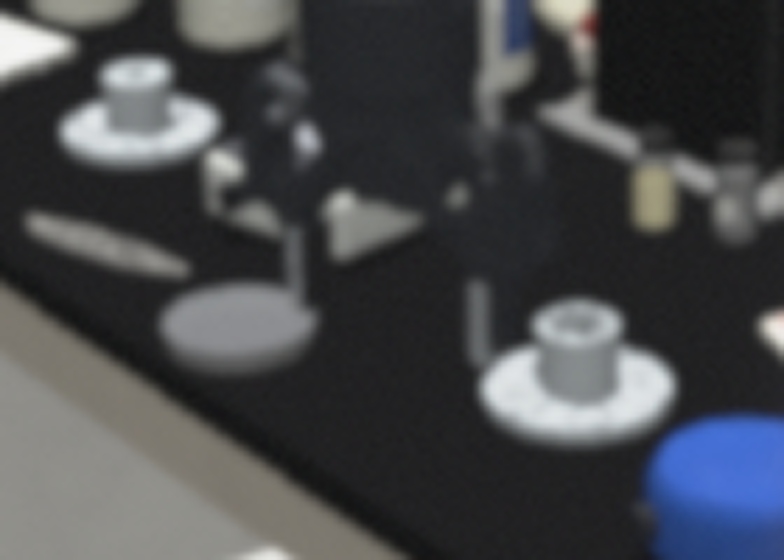

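The star-shaped bore is on the carousel at top pixel (302,201), which is my target. The left one at (152,234) has a small round hole, so I leave it, and I leave the pink one alone too. The second crop shows the drive behind the gripper. I'll move over the target, which should also clear the view of the drive.

Call:
{"name": "servo_tool", "arguments": {
  "commands": [
    [[44,-20,0],0,85],
    [[44,-20,0],0,85],
    [[44,-20,0],0,85],
    [[44,-20,0],0,85],
    [[44,-20,0],0,85],
    [[44,-20,0],0,85],
    [[44,-20,0],0,85],
    [[43,-23,0],0,85],
    [[0,0,0],0,85]
  ]
}}

```text
time_s: 1.23
eef_pos: [0.4594, -0.286, 0.2528]
eef_rot: [-0.001, 0.988, 0.153, -0.0]
wrist_force: [-0.4, -0.7, 0.3]
opening: 0.997
grasp_force: 0.0
```

Run:
```python
from h import *
import pickle
d={n:ctrl.camera(n) for n in("top","scene","wrist")}
pickle.dump(d,open("d1.pkl","wb"))
o=ctrl.get_obs(); print(o["time_s"],o["eef_pos"],o["eef_rot"])
im=[cv2.resize(d["top"]["color"][130:290,130:330],(400,320)),cv2.resize(d["wrist"]["color"],(400,300)),cv2.resize(d["scene"]["color"][150:290,170:370],(400,280))]
cv=np.zeros((600,800,3),np.uint8); cv[:320,:400]=im[0]; cv[:300,400:]=im[1]; cv[320:600,:400]=im[2]
save("m1.png",cv)
```

```text
1.375 [ 0.4573882  -0.28890001  0.25294157] [-1.21416843e-04  9.88556883e-01  1.50847996e-01 -3.95852320e-04]
```

View pics/m1.png

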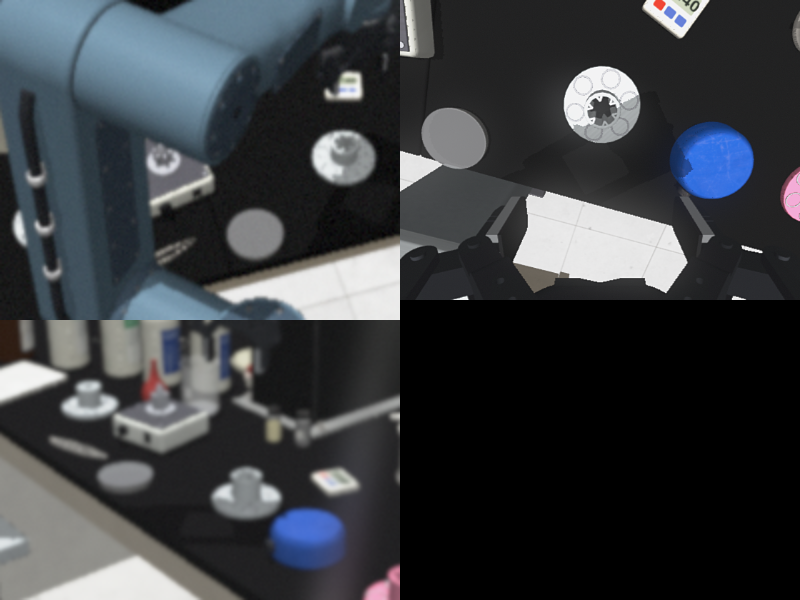

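The montage shows the target under the wrist camera at about (283,146) full-res. The drive is at about scene (250,190) and top (210,209), partly hidden by the arm. Next I measure both.

```bash
cat >> h.py <<'E'
def circ(P):
    A=np.c_[2*P,np.ones(len(P))]; s=np.linalg.lstsq(A,(P**2).sum(1),rcond=None)[0]
    return s[:2],np.sqrt(s[2]+s[:2]@s[:2])
def ringfit(W,lo,hi,c0,r,name=""):
    m=(W[...,2]>lo)&(W[...,2]<hi)&(np.hypot(W[...,0]-c0[0],W[...,1]-c0[1])<r)
    m=cv2.morphologyEx(m.astype(np.uint8),cv2.MORPH_OPEN,np.ones((2,2)))
    if m.sum()<8: print(name,"few"); return None
    pts_=W[m>0]; h=cv2.convexHull(pts_[:,:2].astype(np.float32))[:,0]
    c,R=circ(h.astype(float)); mc=cv2.minEnclosingCircle(h)
    print(name,"n",m.sum(),"z",np.round(np.median(pts_[:,2]),4),"fit",np.round(c,4),round(R,4),"mec",np.round(mc[0],4),round(mc[1],4)); return c
E
python3 - <<'E'
from h import *
import pickle
d=pickle.load(open("d1.pkl","rb"))
for n in("wrist","top","scene"):
    W=pts(d[n])
    ringfit(W,.043,.056,(.46,-.29),.045,n+" hub")
    ringfit(W,.006,.016,(.46,-.29),.075,n+" disc")
for n in("top","scene"):
    W=pts(d[n]); m=(W[...,2]>.047)&(W[...,2]<.056)&(np.hypot(W[...,0]-.47,W[...,1]-.02)<.12)
    P=W[m]; print(n,m.sum(),P.min(0),P.max(0), cv2.minAreaRect(P[:,:2].astype(np.float32)))
    m=(W[...,2]>.075)&(W[...,2]<.12)&(np.hypot(W[...,0]-.47,W[...,1]-.02)<.12)
    P=W[m]; print(" shaft",m.sum(),P.mean(0) if m.sum() else "")
c=d["wrist"]; print("wristcam",np.round(-c["R"].T@c["t"],3),np.round(c["R"],3).tolist())
W=pts(c);v=np.argwhere(np.nan_to_num(np.hypot(W[...,0]-.46,W[...,1]+.29),nan=9)<.03);print(v.min(0),v.max(0))
E
```

```text
wrist hub n 1051 z nan fit [ 0.4783 -0.288 ] 0.0262 mec [ 0.4767 -0.2863] 0.0283
 ** On entry to DLASCL parameter number  4 had an illegal value
 ** On entry to DLASCL parameter number  4 had an illegal valueTraceback (most recent call last):
  File "<stdin>", line 7, in <module>
  File "h.py", line 17, in ringfit
    c,R=circ(h.astype(float)); mc=cv2.minEnclosingCircle(h)
        ~~~~^^^^^^^^^^^^^^^^^
  File "h.py", line 10, in circ
    A=np.c_[2*P,np.ones(len(P))]; s=np.linalg.lstsq(A,(P**2).sum(1),rcond=None)[0]
                                    ~~~~~~~~~~~~~~~^^^^^^^^^^^^^^^^^^^^^^^^^^^^
    x, resids, rank, s = _umath_linalg.lstsq(a, b, rcond,
                         ~~~~~~~~~~~~~~~~~~~^^^^^^^^^^^^^
                                             signature=signature)
                                             ^^^^^^^^^^^^^^^^^^^^
    raise LinAlgError("SVD did not converge in Linear Least Squares")
numpy.linalg.LinAlgError: SVD did not converge in Linear Least Squares
```

```bash
sed -i 's/m=cv2.morph.*/m=cv2.morphologyEx(m.astype(np.uint8),cv2.MORPH_OPEN,np.ones((3,3)))*np.isfinite(W[...,2])/' h.py
cat >> h.py <<'E'
def ray(c,uv,z):
    uv=np.atleast_2d(uv).astype(float); o=-c["R"].T@c["t"]
    D=np.c_[(uv[:,0]-c["cx"])/c["fx"],(uv[:,1]-c["cy"])/c["fy"],np.ones(len(uv))]@c["R"]
    return (o+D*((z-o[2])/D[:,2])[:,None])[:,:2]
E
python3 - <<'E'
from h import *
import pickle
d=pickle.load(open("d1.pkl","rb"))
for n in("wrist","top","scene"):
    W=pts(d[n])
    ringfit(W,.045,.056,(.46,-.29),.05,n+" hub")
    ringfit(W,.006,.016,(.46,-.29),.075,n+" disc")
for n in("top","scene"):
    W=pts(d[n]); m=(W[...,2]>.047)&(W[...,2]<.056)&(np.hypot(W[...,0]-.47,W[...,1]-.02)<.12)
    P=W[m]; print(n,m.sum(),P.min(0),P.max(0), cv2.minAreaRect(P[:,:2].astype(np.float32)))
    m=(W[...,2]>.075)&(W[...,2]<.12)&(np.hypot(W[...,0]-.47,W[...,1]-.02)<.12)
    P=W[m]; print(" shaft",m.sum(),P.mean(0) if m.sum() else "")
c=d["wrist"]; print("wristcam",np.round(-c["R"].T@c["t"],3),np.round(c["R"],3).tolist())
# colour: disc outline and star bore in the wrist view
g=cv2.cvtColor(c["color"],cv2.COLOR_RGB2GRAY); roi=np.zeros_like(g); roi[85:210,220:345]=g[85:210,220:345]
m=(roi>75).astype(np.uint8); k,l,s,_=cv2.connectedComponentsWithStats(m); i=1+s[1:,4].argmax()
cn=max(cv2.findContours((l==i).astype(np.uint8),0,1)[0],key=cv2.contourArea)[:,0]
P=ray(c,cn,.01); print("disc outline",circ(P))
save("star.png",np.hstack([cv2.resize(c["color"][85:210,220:345],(400,400)),cv2.resize(np.repeat(m[85:210,220:345,None]*255,3,2),(400,400))]))
E
```

```text
wrist hub n 1061 z 0.0509 fit [ 0.4824 -0.2842] 0.0236 mec [ 0.4822 -0.2842] 0.0241
wrist disc n 6635 z 0.0113 fit [ 0.4817 -0.2844] 0.0542 mec [ 0.482  -0.2843] 0.0549
top hub few
top disc n 120 z 0.0108 fit [ 0.4731 -0.2818] 0.0471 mec [ 0.4768 -0.2847] 0.0519
scene hub n 23 z 0.0504 fit [ 0.4782 -0.2811] 0.0211 mec [ 0.4793 -0.2824] 0.0248
scene disc n 302 z 0.0122 fit [ 0.4781 -0.2856] 0.0535 mec [ 0.4775 -0.2854] 0.0561
top 332 [ 0.45242534 -0.04687441  0.04700677] [0.5837153  0.06146336 0.0559257 ] ((0.5117020010948181, 0.0011187195777893066), (0.10404125601053238, 0.1330539882183075), 82.1713638305664)
 shaft 61 [0.5206806  0.02389202 0.08952227]
scene 301 [ 0.45066493 -0.05194501  0.04702976] [0.58969206 0.08963958 0.05597284] ((0.5238586068153381, 0.02244722843170166), (0.1303035467863083, 0.13066862523555756), 11.513333320617676)
 shaft 65 [0.52377262 0.02093634 0.08912604]
wristcam [ 0.534 -0.265  0.374] [[0.3, -0.954, 0.0], [-0.906, -0.285, 0.313], [-0.298, -0.094, -0.95]]
disc outline (array([ 0.48249253, -0.2842981 ]), np.float64(0.054673808397577656))
```

View pics/star.png

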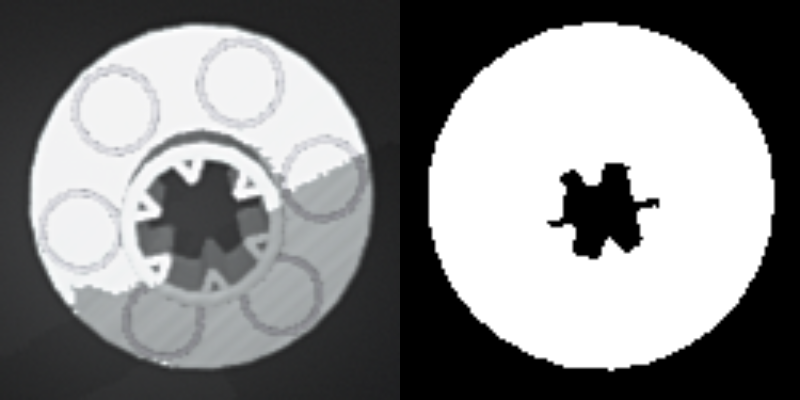

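The crop shows the star bore clearly: six ridges, with the disc circle of radius 54.7 mm matching the given 55. The carousel axis is at about (0.482,-0.284). Before grasping I shift part-way towards the drive so the wrist camera can measure it.

Call:
{"name": "servo_tool", "arguments": {
  "commands": [
    [[20,-39,0],0,85],
    [[20,-39,0],0,85],
    [[20,-39,0],0,85],
    [[20,-39,0],0,85],
    [[0,0,0],0,85],
    [[0,0,0],0,85]
  ]
}}

```text
time_s: 2.12
eef_pos: [0.4875, -0.1171, 0.2533]
eef_rot: [0.0, 0.989, 0.15, -0.0]
wrist_force: [-0.1, 0.8, -0.3]
opening: 0.992
grasp_force: 0.0
```

Run:
```python
from h import *
import pickle
c0=pickle.load(open("d1.pkl","rb"))["wrist"]
r=np.array([(187,172),(250,185),(258,247),(212,285),(155,268),(143,210)])*125/400+[220,85]
P=ray(c0,r,.05); print("ridge centre",circ(P)); D=P-circ(P)[0]
a=np.arctan2(D[:,1],D[:,0]); print(np.round(np.degrees(a))); th=np.degrees(np.angle(np.exp(6j*a).mean()))/6; print("ridge ang mod60",th,"slot",(th+30)%60)
c=ctrl.camera("wrist"); pickle.dump(c,open("d2.pkl","wb")); save("drv.png",c["color"])
W=pts(c); near=np.hypot(W[...,0]-.523,W[...,1]-.021)
for lo,hi,rr in[(.047,.056,.1),(.057,.063,.035),(.083,.095,.03),(.1,.112,.02)]:
    ringfit(W,lo,hi,(.523,.021),rr,str(lo))
m=(W[...,2]>.047)&(W[...,2]<.056)&(near<.1)
P=W[cv2.erode(m.astype(np.uint8),np.ones((3,3)))>0][:,:2]; print(cv2.minAreaRect(P.astype(np.float32)))
v=np.argwhere(near<.05);print(v.min(0),v.max(0))
o=ctrl.get_obs(); print(o["time_s"],o["eef_pos"],o["eef_rot"])
y0,x0=np.maximum(v.min(0)-10,0);y1,x1=v.max(0)+10
save("drvc.png",cv2.resize(c["color"][y0:y1,x0:x1],(600,600*(y1-y0)//(x1-x0)),interpolation=cv2.INTER_CUBIC)[:600]); print(x0,y0,x1,y1)
```

```text
ridge centre (array([ 0.48154685, -0.28503554]), np.float64(0.017365349275258835))
[  33.  -31.  -91. -152.  148.   90.]
ridge ang mod60 29.47007717855921 slot 59.47007717855921
0.047 n 18351 z 0.0529 fit [0.5279 0.0252] 0.0823 mec [0.528  0.0246] 0.0871
0.057 n 2028 z 0.0609 fit [0.5281 0.0244] 0.0276 mec [0.5279 0.0245] 0.0281
0.083 n 673 z 0.0903 fit [0.528  0.0246] 0.0166 mec [0.5279 0.0245] 0.0172
0.1 n 246 z 0.1056 fit [0.528  0.0243] 0.006 mec [0.5278 0.0236] 0.0063
((0.5280060172080994, 0.024441413581371307), (0.1249360665678978, 0.12521466612815857), 10.75913143157959)
[34 79] [155 196]
2.175 [ 0.48746352 -0.11739083  0.25332768] [ 2.77365615e-04  9.88699459e-01  1.49910977e-01 -5.19701984e-05]
69 24 206 165
```

View pics/drvc.png

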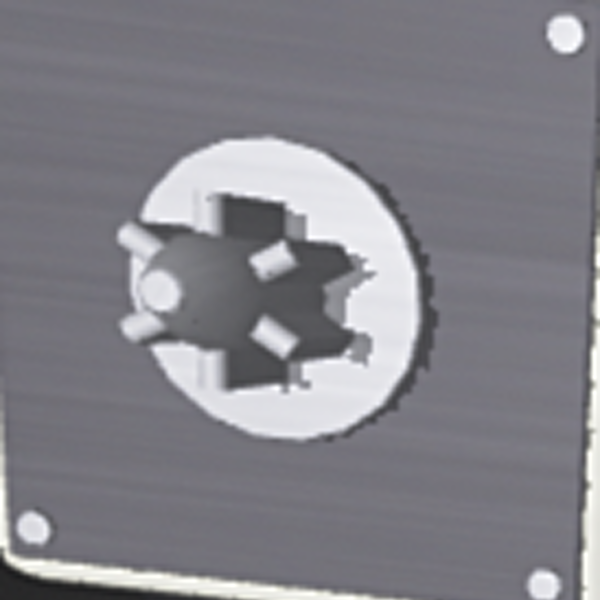

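The drive axis by the wrist camera is (0.528,0.0244). Its heights check out (plate 0.053, collar 0.061, teeth 0.090), and the housing is at 10.8°. One tooth lies along image-vertical, so the teeth are at 10.8° mod 60. The slots are at about -0.5°, so the carousel must turn +11.3° in world. Now the grasp.

Call:
{"name": "servo_tool", "arguments": {
  "commands": [
    [[-13.7,39.5,0],0,85],
    [[-13.7,39.5,0],0,85],
    [[-13.7,39.5,20],0,85],
    [[-13.6,39.3,40],0,85],
    [[0,0,50],0,85],
    [[0,0,40],0,85],
    [[0,0,30],0,85],
    [[0,0,20],0,85],
    [[0,0,9],0,85],
    [[0,0,0],0,85]
  ]
}}

```text
time_s: 3.42
eef_pos: [0.482, -0.2835, 0.0439]
eef_rot: [-0.0, 0.989, 0.15, -0.0]
wrist_force: [0.4, 0.8, 1.2]
opening: 0.993
grasp_force: 0.0
```

Call:
{"name": "servo_tool", "arguments": {
  "commands": [
    [[0,0,0],0,65],
    [[0,0,0],0,44],
    [[0,0,0],0,30],
    [[0,0,0],0,30],
    [[0,0,0],0,30],
    [[0,0,0],0,30],
    [[0,0,0],0,30],
    [[0,0,0],0,30]
  ]
}}

```text
time_s: 4.42
eef_pos: [0.4833, -0.2833, 0.0458]
eef_rot: [0.001, 0.989, 0.151, 0.001]
wrist_force: [-1.2, 0.7, 5.6]
opening: 0.545
grasp_force: 61.4
```

Hub gripped: opening about 46.5 mm, 61 N. Lift, carry and turn.

Call:
{"name": "servo_tool", "arguments": {
  "commands": [
    [[0,0,-15],0,30],
    [[0,0,-35],0,30],
    [[0,0,-45],0,30],
    [[0,0,-45],0,30],
    [[8.4,-17,0],0,30],
    [[19,-40,0],0,30],
    [[20,-42,0],0,30],
    [[20,-42,0],0,30],
    [[20,-42,0],0,30],
    [[20,-42,0],0,30],
    [[19,-39,0],0,30],
    [[9,-17,0],-0.1,30],
    [[0,0,0],-0.097,30],
    [[0,0,0],0,30],
    [[0,0,0],0,30]
  ]
}}

```text
time_s: 6.3
eef_pos: [0.5274, 0.026, 0.1838]
eef_rot: [-0.0, 0.969, 0.246, -0.0]
wrist_force: [0.3, -0.5, -1.3]
opening: 0.544
grasp_force: 62.4
```

Run:
```python
from h import *
o=ctrl.get_obs(); print(o["time_s"],o["eef_pos"],o["eef_rot"],o["opening"],o["grasp_force"],o["wrist_force"])
d={n:ctrl.camera(n) for n in("scene","wrist")}
W=pts(d["wrist"]); p=o["eef_pos"]
for lo,hi,r in[(.125,.15,.08),(.17,.19,.04)]: ringfit(W,lo,hi,p,r,str(lo))
S=pts(d["scene"]); ringfit(S,.12,.15,p,.08,"scene disc")
cv=np.zeros((400,800,3),np.uint8); cv[:300,:400]=cv2.resize(d["wrist"]["color"],(400,300)); cv[:400,400:]=cv2.resize(d["scene"]["color"][110:230,190:310],(400,400))
save("m3.png",cv)
```

```text
6.3 [0.52743719 0.0260274  0.18376819] [-2.54697939e-04  9.69163263e-01  2.46418865e-01 -4.97492711e-04] 0.5441294111665567 62.384950295090675 [ 0.32085782 -0.50883354 -1.33944342]
0.125 n 13511 z 0.1491 fit [0.5274 0.0248] 0.0546 mec [0.5269 0.0247] 0.0553
0.17 n 11148 z 0.1864 fit [0.5291 0.0262] 0.0286 mec [0.5337 0.0282] 0.037
scene disc n 18 z 0.1476 fit [ 0.5364 -0.0101] 0.0218 mec [ 0.5393 -0.0185] 0.0226
```

View pics/m3.png

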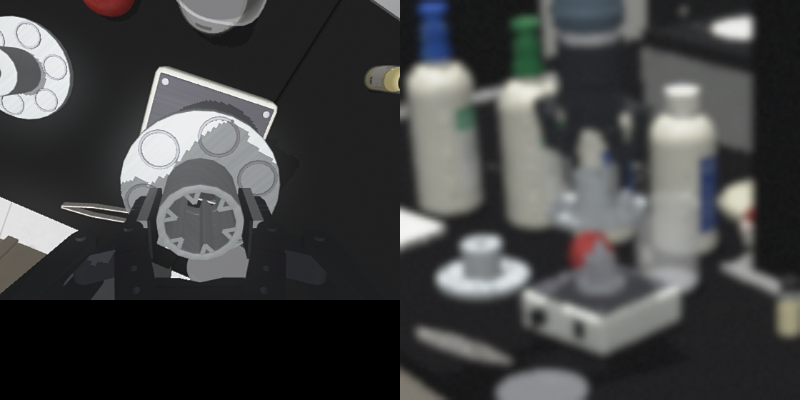

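The wrist view shows the carousel held level over the drive, and its disc centre (0.5274,0.0248) is within 1 mm of the shaft. Lower it over the nose.

Call:
{"name": "servo_tool", "arguments": {
  "commands": [
    [[0,0,10],0,30],
    [[0,0,12],0,30],
    [[0,0,10],0,30],
    [[0,0,8],0,30],
    [[0,0,3],0,30],
    [[0,0,0],0,30]
  ]
}}

```text
time_s: 7.15
eef_pos: [0.528, 0.0258, 0.1411]
eef_rot: [-0.0, 0.969, 0.247, -0.0]
wrist_force: [0.5, 0.2, -2.0]
opening: 0.545
grasp_force: 62.4
```

Call:
{"name": "servo_tool", "arguments": {
  "commands": [
    [[0,0,3],0,30],
    [[0,0,3],0,30],
    [[0,0,3],0,30],
    [[0,0,0],0,30]
  ]
}}

```text
time_s: 7.65
eef_pos: [0.5278, 0.0259, 0.132]
eef_rot: [-0.0, 0.969, 0.247, -0.0]
wrist_force: [0.5, -0.6, -1.9]
opening: 0.548
grasp_force: 62.4
```

Call:
{"name": "servo_tool", "arguments": {
  "commands": [
    [[0,0,4],0,30],
    [[0,0,4],0,30],
    [[0,0,4],0,30],
    [[0,0,0],0,30]
  ]
}}

```text
time_s: 8.15
eef_pos: [0.5277, 0.0259, 0.1197]
eef_rot: [-0.0, 0.969, 0.247, -0.0]
wrist_force: [1.2, -0.0, -3.0]
opening: 0.544
grasp_force: 62.4
```

Call:
{"name": "servo_tool", "arguments": {
  "commands": [
    [[0,0,4],0,30],
    [[0,0,4],0,30],
    [[0,0,3],0,30],
    [[0,0,1],0,30],
    [[0,0,0],0,30]
  ]
}}

```text
time_s: 8.78
eef_pos: [0.528, 0.0258, 0.1082]
eef_rot: [-0.0, 0.969, 0.247, -0.0]
wrist_force: [-0.4, 0.6, -1.7]
opening: 0.545
grasp_force: 62.4
```

Meshed and sliding freely. Now press on gently to home.

Call:
{"name": "servo_tool", "arguments": {
  "commands": [
    [[0,0,1.5],0,30],
    [[0,0,1],0,30],
    [[0,0,0],0,30]
  ]
}}

```text
time_s: 9.15
eef_pos: [0.5281, 0.0258, 0.1058]
eef_rot: [0.0, 0.969, 0.247, 0.0]
wrist_force: [-0.4, 0.3, -1.3]
opening: 0.546
grasp_force: 62.5
```

Call:
{"name": "servo_tool", "arguments": {
  "commands": [
    [[0,0,1],0,30],
    [[0,0,0.5],0,30],
    [[0,0,0],0,30]
  ]
}}

```text
time_s: 9.52
eef_pos: [0.5281, 0.0258, 0.1057]
eef_rot: [0.0, 0.969, 0.247, -0.0]
wrist_force: [-6.2, -0.5, 11.6]
opening: 0.543
grasp_force: 63.7
```

Contact at 11.6 N at the expected home height (0.1057). Release and retreat.

Call:
{"name": "servo_tool", "arguments": {
  "commands": [
    [[0,0,0],0,55],
    [[0,0,0],0,70],
    [[0,0,0],0,85],
    [[0,0,0],0,85],
    [[0,0,0],0,85],
    [[0,0,-20],0,85],
    [[0,0,-40],0,85],
    [[0,0,-50],0,85],
    [[-40,0,-20],0,85],
    [[-20,0,0],0,85],
    [[0,0,0],0,85]
  ]
}}

```text
time_s: 10.9
eef_pos: [0.4748, -0.0033, 0.2346]
eef_rot: [0.0, 0.969, 0.247, 0.0]
wrist_force: [-0.1, -0.0, -0.0]
opening: 0.994
grasp_force: 0.0
```

Run:
```python
from h import *
o=ctrl.get_obs(); print(o["time_s"],o["eef_pos"],o["wrist_force"],o["opening"])
c=ctrl.camera("wrist"); s=ctrl.camera("scene"); W=pts(c); p=(.528,.0244)
ringfit(W,.064,.076,p,.08,"disc"); ringfit(W,.104,.117,p,.04,"hub")
m=(np.abs(W[...,2]-.07)<.006)&(np.hypot(W[...,0]-p[0],W[...,1]-p[1])<.052)
P=W[m]; print("plane",np.linalg.lstsq(np.c_[P[:,:2]-p,np.ones(len(P))],P[:,2],rcond=None)[0])
cv=np.zeros((400,800,3),np.uint8); cv[:300,:400]=cv2.resize(c["color"],(400,300)); cv[:400,400:]=cv2.resize(s["color"][110:230,190:310],(400,400))
save("m4.png",cv)
```

```text
10.9 [ 0.47483271 -0.00329222  0.23462604] [-0.10768771 -0.03143287 -0.04290954] 0.9941236579321009
disc n 11799 z 0.0712 fit [0.5275 0.0245] 0.0547 mec [0.5274 0.0245] 0.0551
hub n 2112 z 0.1108 fit [0.5275 0.0245] 0.0236 mec [0.5273 0.0245] 0.0241
plane [-0.00047937 -0.00066295  0.07125411]
```

View pics/m4.png

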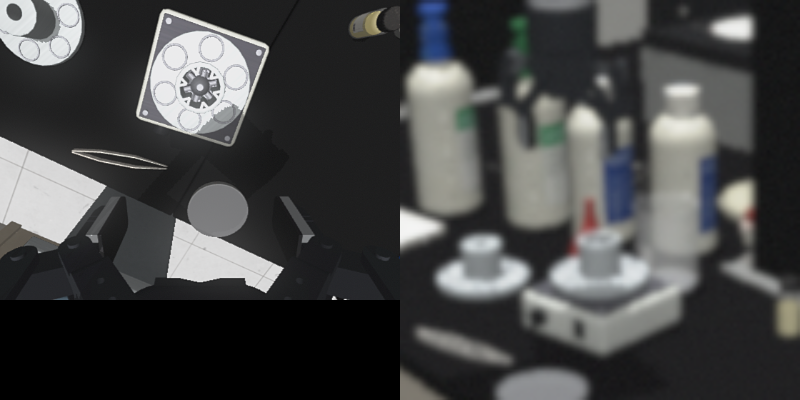

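The carousel is seated: the teeth show meshed at wrist panel (200,87), the disc top is at 0.071 (1 mm high reading, same as elsewhere) with tilt under 0.001, and the gripper is clear. Handing in.

```bash
python3 -c "
from bench import ctrl
print(ctrl.hand_in())"
```

```text
the job is handed in; nothing more can be done
None
```

The six-slotted carousel is meshed on the splined shaft, level and fully home on the collar, released with the gripper clear; I never touched the plain-bore carousel or the pink one, and handed in at about 11 s.

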